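# Close a filter cassette in the locking-pliers press and rack it

## Task

Close the filter cassette that lies in the press: squeeze the plier handles together until they go over centre and stay locked by themselves, so that the two halves are pressed home, but do not bear on the handles harder than about 30 N, or the toggle bends. Then let go, pull the release lever outward until the jaws spring open, lift the closed cassette out and lay it on its side in the empty cell of the white rack. Leave everything else where it is.

Things in the scene. Friction and masses are not known exactly. Their poses are not given: they have to be found in the camera images.
- press: Round grey swivel base of the cassette press, bolted to the bench, 100 mm wide and 7 mm high with four bolt lugs (to 77 mm from the axis). Origin on the bench at the swivel axis.
- pliers: Steel locking C-clamp pliers lying flat (z 30 to 46 mm; nothing above 60) on a plate (x -88 to 102 mm, top z 13). Origin on the bench under the jaw pivot; x along the tool to the jaws, y to the moving side. They swivel on the base up to 0.25 rad either way (about 6 N at the handle grip), so pushing one handle alone turns the tool. Fixed handle: to x = -131 mm, outer face y = -19 mm at x = -115 mm.
- handle: Moving handle on the +y side, open at the start: channel 13 mm wide, z 30 to 46 mm, vertical pin; origin on its pin at the moving jaw. Squeezing the handles together takes 10 to 18 N at the grip, falling off as the toggle goes over centre; it then runs by itself on to a hard stop and stays locked. Let go before, it springs open. It carries lever and link.
- handle_grip (a point): Point on the outer (+y) face of the moving handle where it is squeezed, 113 mm from its pin, 38 mm above the bench. From the outer face of the fixed handle: 62 to 80 mm open, 34 to 50 mm locked. Where it passes the centre differs by up to 12 mm with the setting of the eccentric adjuster (knurled disc on the fixed handle) and must be felt.
- lever_tab (a point): Centre of the ribbed steel tab at the tail of the release lever, 20 mm beyond the end of the moving handle: 22 mm along the tool, 8 mm across (y of the pliers), z 29 to 59 mm. It swings with the handle.
- release_lever (a joint): Release lever in the moving handle (rad): 0 at rest (sprung back), up to 0.5 as its tab is pulled outward (+y of the pliers, away from the fixed handle). When locked, pulling the tab with 2 to 6 N by 5 to 20 mm breaks the toggle; a spring then swings handle, lever and jaw open, the tab going about 45 to 50 mm outward in all.
- jaw_pad: Round rubber-faced press pad (24 mm) on the moving jaw, backed by a stiff spring. Origin at the jaw pivot 38 mm above the bench, not at the pad.
- pad_face (a point): Centre of the face of the press pad on the moving jaw, 75 mm from the jaw pivot, 38 mm above the bench. In the pliers' frame its y is about 22 mm when the jaws are open, about 14 mm when clamped on a closed cassette.
- nest (a point): Axis and middle of a cassette lying in the nest between the jaws, on two rails across the tool: x = 75 mm, y = 0 of the pliers, 38 mm above the bench. Along the tool 55 mm on either side of its axis are free for the fingers.
- cassette: Filter cassette: black drum, 40 mm diameter, lying on its side in the nest, axis across the jaws. Two halves, 28 mm long together when pressed home. Origin on the axis at the middle of the closed cassette; y along the axis to the cap half, which faces the moving jaw. White plugs stand 2.5 mm out of both ends. About 50 g.
- cassette_cap (a joint): Gap between the two halves of the cassette (m): 0 pressed home, 0.0035 to 0.005 at the start. They take 16 N or more along the axis to press together and stay where they are.
- rack: Small white rack fixed to the bench, 34 x 94 mm, walls 24 mm high across its ends and middle, two cells in a row along its y, each 39 mm long, with rails for a cassette lying on its side, axis along the rack's y. Origin under its centre. The bench centrifuge behind it, to the right of the press, is 210 mm high: keep the gripper above or in front of it.
- free_cell (a point): Where the centre of a cassette lying in the empty cell comes to be: 22 mm along the rack's +y, 34 mm above the bench.
- cassette_done: A finished cassette, same size, lying in the other cell of the rack; leave it alone. Origin at its middle.
- marker: Bystander: black marker pen, 16 x 135 mm, lying between rack and press. Origin under its centre.
- cuvette_case: Bystander: dark blue cuvette case, 32 x 90 x 18 mm. Origin under its centre.
- timer: Bystander: white lab timer, 62 x 62 x 16 mm. Origin under its centre.
- tape_roll: Bystander: roll of tape, 51 mm. Origin under its centre.
- cup_white: Bystander: white-lidded specimen cup, 54 mm wide, 78 mm high, behind the jaws. Origin under its centre.
- carton: Bystander: small carton, 58 x 80 x 32 mm. Origin under its centre.
- tube_lying: Bystander: capped tube lying on the bench, 80 mm. Origin under its centre.

How it is judged:
By the outcome, as a careful person would: the job done as asked, in the order asked, and still so for the second after the job is handed in, with the robot touching nothing.
It also fails if it takes over 69 s, if anything falls off the work surface, if the arm or the gripper's body presses on something with over 40 N, if the wrist force passes 120 N, or if a joint passes its speed limit or range.

## Robot

A 6-joint arm with a two-finger parallel gripper is mounted at the origin on a cart in front of the work surface, level with it; the furniture and walls round the work are solid. World frame = base frame: x ahead of the robot, y to its left, z up, the work surface at z = 0. Lengths are in mm, angles in rad, forces in N, time in s.
With the tool pointing down it reaches from about 400 to 825 mm from the base axis. Payload 7 kg.
Tool frame: the origin (TCP) lies midway between the tips of the shut fingers; the grasp point (between the pads) lies 19 mm behind it; z points along the fingers, y is the line along which they close (so a half turn about z gives the same grasp; the last joint's range is limited). The gripper opens to 88 mm and grips with 3 to 60 N. Pads are 19 mm wide; open, the fingers measure 130 mm over their backs; the gripper's body (78 mm by 193 mm) begins 47 mm behind the grasp point.
Start: joints at [1.391, 0.359, 0.012, 0, -1.224, -0.288], TCP at [304.378, 602.453, 196.261] pointing down, gripper open.
Joint ranges: [-3.07, 3.07], [-1.43, 2.12], [-1.02, 1.25], [-3.03, 1.67], [-3.05, -0], [-3.03, 3.03]. Speed limits (rad/s): [2.39, 2.39, 3.01, 3.14, 3.14, 3.14].

## Interface

Orientations are given as a unit quaternion [x, y, z, w].
In Python, from plant import manip gives the robot as it stands. Calls block until the motion is done:
- manip.move_ptp(position, orientation): joint-space move of the TCP to a pose.
- manip.move_straight(position, frame=None, speed=150): straight line of the TCP; frame=None keeps the orientation; speed is the mean speed in mm/s.
- manip.goto_joints(angles): joint-space move.
- manip.gripper_to(opening, f_grip=None): finger opening in mm; f_grip is the grip in N (None keeps the last); returns when the fingers have stopped.
- manip.sleep(seconds).
- manip.inverse_kinematics(position, orientation): joint angles nearest the present ones, or None.
- manip.get_state(): the state.
- manip.snapshot(name): name is "scene" or "top" or "wrist"; returns a dict with "pixels" (384x512x3 uint8, red, green, blue), "fx", "fy", "cx", "cy" (pixels), "k1" (the pictures are not rectified: a ray, as slopes to the right and down, at radius r is drawn at 1 + k1 r^2 times it, then the intrinsics apply), "extrinsics" (4x4, takes a point from world to camera coordinates); the wrist camera has in their place "tool_from_camera" (4x4, takes a point from camera to tool coordinates, whose origin is the TCP and whose axes are the flange's). Camera axes: x right, y up, looking along -z (the intrinsics and any distortion apply to the point x, -y, -z); pixel columns grow to the right and rows downward; lengths in mm; the calibration is good to about 2 mm. A picture is of the moment at which its call begins: read the wrist's pose just before it. There is no depth.
A pose or a line that the arm cannot do raises manip.Unreachable and nothing moves.
- manip.job_done(): hands the job in; it is judged then, once.
The state is a dict: "clock": time; "joints": joint angles; "qd": joint speeds; "joint_torque": joint torques, N m; "ee_pos": TCP position; "tcp_rot": TCP orientation; "wrist_force": force on the tool from outside, world axes, zero at the start; "moment": the same for the moment, N m; "gripper_width": finger opening in mm; "grip_force": force on a finger pad.
Only numpy, scipy, OpenCV 4.12 (cv2) and the standard library are available. Lean on these libraries where they do the work, as an engineer would, in place of code of your own. Each camera call takes 0.05 s, during which the arm holds its last target. There are 200 camera calls.

## Working session

There is one attempt and no reset: what is moved stays moved. The work goes in short steps, each a Python script; the robot and the scene stay as the last script left them, time stands still between calls to the robot, and variables do not carry over. Pictures are saved under pics/ and viewed, at most 10 in all, crops included, and the job is handed in when it is done.

```bash
ls; mkdir -p pics
cat > h.py <<'E'
import numpy as np, cv2
from plant import manip
from scipy.spatial.transform import Rotation as R
def ray(s,uv,ext=None):
    """world origin, direction of the ray through pixel"""
    x=(uv[0]-s['cx'])/s['fx']; y=(uv[1]-s['cy'])/s['fy']; k=s['k1']
    rd=np.hypot(x,y); r=rd
    for _ in range(30): r=rd/(1+k*r*r)
    f=r/rd if rd>0 else 1
    E=np.array(s['extrinsics']) if ext is None else ext
    d=E[:3,:3].T@np.array([x*f,-y*f,-1]); o=-E[:3,:3].T@E[:3,3]
    return o,d
def onplane(s,uv,z,ext=None):
    o,d=ray(s,uv,ext); return o+d*(z-o[2])/d[2]
def project(s,p,ext=None):
    E=np.array(s['extrinsics']) if ext is None else ext
    c=E[:3,:3]@np.array(p)+E[:3,3]; x,y=c[0]/-c[2],-c[1]/-c[2]; g=1+s['k1']*(x*x+y*y)
    return np.array([s['cx']+s['fx']*x*g,s['cy']+s['fy']*y*g])
def wrist():
    st=manip.get_state(); s=manip.snapshot('wrist')
    T=np.eye(4); T[:3,:3]=R.from_quat(st['tcp_rot']).as_matrix(); T[:3,3]=st['ee_pos']
    s['extrinsics']=np.linalg.inv(T@np.array(s['tool_from_camera'])); return s
def save(s,n,f=1):
    cv2.imwrite(f'pics/{n}.png',cv2.cvtColor(s['pixels'],cv2.COLOR_RGB2BGR))
E
python3 - <<'E'
from h import *
import pickle
for n in('scene','top'):
    s=manip.snapshot(n); save(s,n); pickle.dump(s,open(n+'.pkl','wb'))
    print(n,s['fx'],s['k1'],np.round(s['extrinsics'],3).tolist())
print(manip.get_state())
E
```

```text
pics
scene 439.187768163095 -0.11264576504835679 [[-0.631, -0.775, -0.006, 416.956], [0.5, -0.413, 0.761, -331.815], [-0.593, 0.478, 0.648, -1132.979], [0.0, 0.0, 0.0, 1.0]]
top 489.95846859186906 -0.0019815439007680874 [[0.001, -1.0, -0.0, 7.486], [0.991, 0.001, 0.136, -595.786], [-0.136, -0.0, 0.991, -1516.842], [0.0, 0.0, 0.0, 1.0]]
{'clock': 0.1, 'joints': array([ 1.39109579e+00,  3.59336059e-01,  1.11667056e-02, -3.15090395e-04,
       -1.22410576e+00, -2.88111609e-01]), 'qd': array([-0.0012808 , -0.00089864,  0.00278342,  0.00181434, -0.00130754,
        0.00021592]), 'joint_torque': array([-1.36026883e-03, -5.84165347e+01,  2.93748826e+01,  7.01532885e+00,
        1.01840752e-02, -5.22962887e-05]), 'ee_pos': array([304.18269211, 602.03973565, 195.40884547]), 'tcp_rot': array([ 9.72755762e-01, -2.31831101e-01, -1.07854936e-04,  7.46331398e-04]), 'wrist_force': array([ 0.77282972, -0.00965324, -0.42477088]), 'moment': array([-0.01238308, -0.02881604,  0.0059998 ]), 'grip_force': 0.0, 'gripper_width': 87.47411015457271}
```

View pics/top.png

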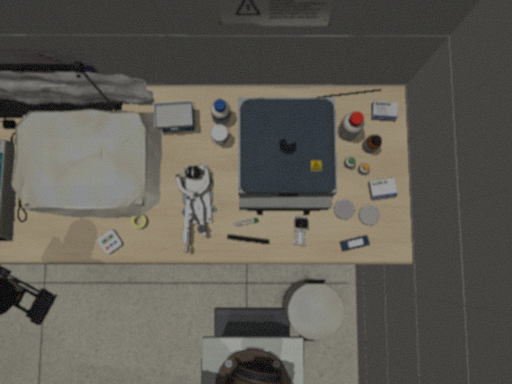

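View pics/scene.png

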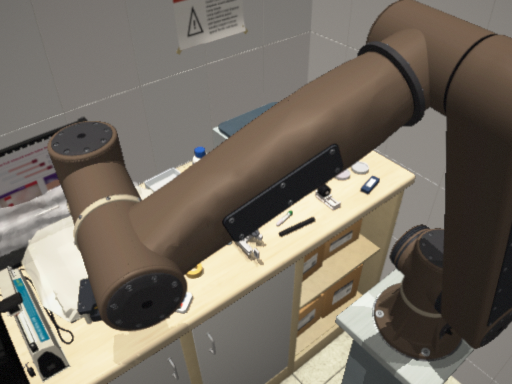

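The top view shows the press around (197,200), with the cassette at (194,173) and the handles toward the robot. The rack is at (301,231), with its dark cassette in the upper cell. The scene view is mostly blocked by the arm. I'll look closer with the wrist camera.

Run:
```python
from h import *
import pickle
s=pickle.load(open('top.pkl','rb'))
for n,uv in dict(cass=(194,173),h1=(187,245),h2=(203,235),rackdark=(301,224),rack=(301,232),pen=(248,239)).items(): print(n,onplane(s,uv,38).round(0))
w=wrist(); T=np.array(w['tool_from_camera']); print(T.round(3).tolist(),w['fx'],w['fy'],w['k1'])
# go above press, tool y along world x (fingers close along x)? try orientation candidates
for ang in (0,90,-90,180):
    q=(R.from_euler('z',ang,degrees=True)*R.from_euler('x',180,degrees=True)).as_quat()
    for p in ([560,170,300],[480,-130,300]):
        print(ang,p,manip.inverse_kinematics(p,q))
```

```text
cass [667. 190.  38.]
h1 [437. 208.  38.]
h2 [468. 158.  38.]
rackdark [ 503. -151.   38.]
rack [ 478. -151.   38.]
pen [456.  16.  38.]
[[0.0, 0.951, 0.308, 84.056], [1.0, -0.001, 0.001, 0.833], [0.001, 0.308, -0.951, -188.261], [0.0, 0.0, 0.0, 1.0]] 296.8778903866631 296.8778903866631 -0.0016288735197154786
0 [560, 170, 300] [ 6.28631669e-01  1.61978089e-01 -2.06229332e-02  4.44089210e-16
 -1.38819530e+00  9.42164658e-01]
0 [480, -130, 300] [ 1.31465421e-01  7.38963611e-03 -1.92477151e-01  4.44089210e-16
 -1.37092954e+00  1.43933091e+00]
90 [560, 170, 300] [ 0.62863167  0.16197809 -0.02062293  0.         -1.3881953   2.51296098]
90 [480, -130, 300] [ 0.13146542  0.00738964 -0.19247715  0.         -1.37092954  3.01012723]
-90 [560, 170, 300] [ 0.62863167  0.16197809 -0.02062293  0.         -1.3881953  -0.62863167]
-90 [480, -130, 300] [ 0.13146542  0.00738964 -0.19247715  0.         -1.37092954 -0.13146542]
180 [560, 170, 300] [ 6.28631669e-01  1.61978089e-01 -2.06229332e-02 -4.44089210e-16
 -1.38819530e+00 -2.19942800e+00]
180 [480, -130, 300] [ 1.31465421e-01  7.38963611e-03 -1.92477151e-01 -4.44089210e-16
 -1.37092954e+00 -1.70226175e+00]
```

Run:
```python
from h import *
import pickle
q=(R.from_euler('z',180,degrees=True)*R.from_euler('x',180,degrees=True)).as_quat()
manip.move_ptp([430,180,260],q); manip.sleep(.2)
s=wrist(); save(s,'w1'); pickle.dump(s,open('w1.pkl','wb'))
manip.move_ptp([430,-60,260],q); manip.sleep(.2)
s=wrist(); save(s,'w2'); pickle.dump(s,open('w2.pkl','wb'))
st=manip.get_state(); print(st['clock'],st['ee_pos'],st['wrist_force'])
```

```text
3.425 [430.25827322 -59.09048142 259.91838021] [0.43084023 0.61956273 0.48819834]
```

View pics/w1.png

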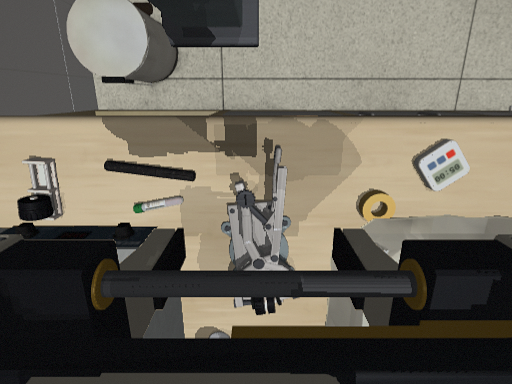

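View pics/w2.png

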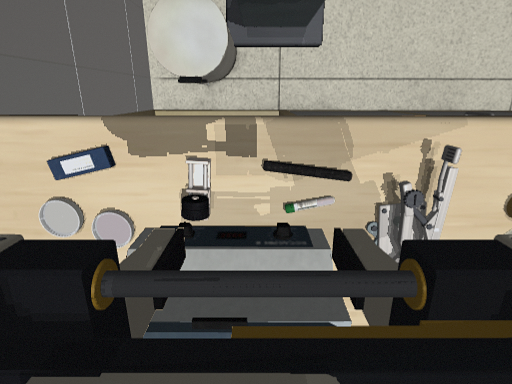

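w1 shows the handles with image up toward the robot. The moving handle and its tab end near (278,152), and the fixed handle with the adjuster is near (243,190). The jaws are hidden behind the gripper. w2 shows the rack at about (198,187), with the empty cell on the robot side at (198,172) and the drum at (195,206). I'll take an opposite view for the jaws and enlarge the crops.

Run:
```python
from h import *
import pickle
q=(R.from_euler('x',180,degrees=True)).as_quat()
manip.move_ptp([570,190,240],q); manip.sleep(.2)
s=wrist(); save(s,'w3'); pickle.dump(s,open('w3.pkl','wb'))
a=pickle.load(open('w1.pkl','rb'))['pixels'][135:325,205:315]
b=s['pixels']
a=cv2.resize(a,None,fx=3,fy=3,interpolation=cv2.INTER_CUBIC)[:570]
b=cv2.resize(b,None,fx=.9,fy=.9)
c=np.zeros((570,800,3),np.uint8); c[:a.shape[0],:a.shape[1]]=a; c[:b.shape[0],335:335+b.shape[1]]=b[:,:465]
cv2.imwrite('pics/c1.png',c[:,:,::-1])
```

```text
(no output)
```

View pics/c1.png

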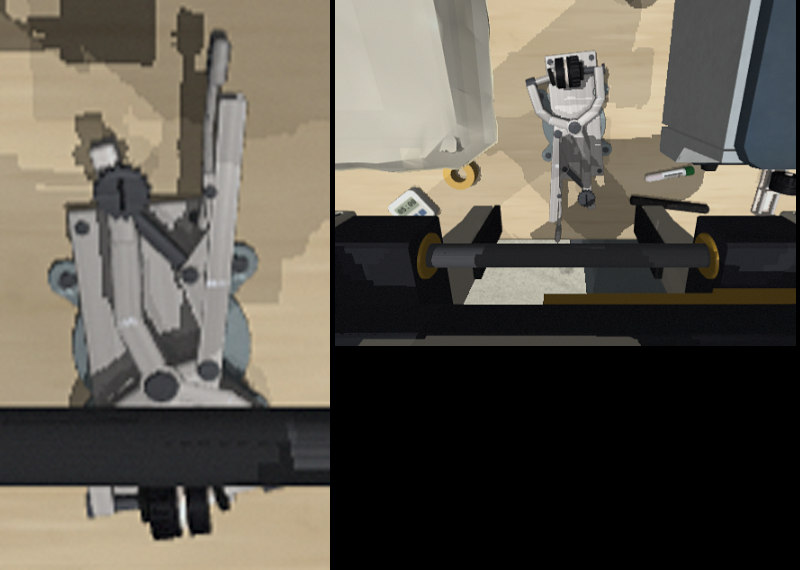

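The left crop is w1 at ×3. In it the pivot bolt is at (162,385), the moving handle pin at (208,370), the moving handle end at (232,95), the tab at (217,40) and the fixed handle end at (103,150). The right part is w3 at ×0.9, with the pivot at (574,127), the drum at (566,72), and the jaws unobstructed.

Run:
```python
from h import *
import pickle
w1=pickle.load(open('w1.pkl','rb'));w3=pickle.load(open('w3.pkl','rb'));w2=pickle.load(open('w2.pkl','rb'))
A=lambda x,y:(205+x/3,135+y/3)
B=lambda x,y:((x-335)/.9,y/.9)
for n,p,z in [('pivot',A(162,385),48),('pin',A(208,370),48),('hend_out',A(245,97),46),('hend_in',A(218,95),46),('tab',A(218,35),59),('tab_low',A(212,165),46),('disc',A(122,190),50),('fixend',A(103,143),46),('fix_out',A(92,150),46),('plateL0',A(67,207),13),('plateL1',A(95,400),13),('plateTR',A(200,203),13)]: print(n,onplane(w1,p,z).round(1))
print()
for n,p,z in [('pivot',B(574,127),48),('drum',B(566,72),58),('pin',B(557,135),48),('hend',B(554,220),46),('disc',B(586,198),50),('plateTL',B(547,55),13),('plateTR',B(597,50),13),('plateBR',B(607,180),13)]: print(n,onplane(w3,p,z).round(1))
# crops: rack (w2) and jaws (w3)
a=cv2.resize(w2['pixels'][145:225,170:225],None,fx=5,fy=5,interpolation=cv2.INTER_CUBIC)
b=cv2.resize(w3['pixels'][45:255,195:310],None,fx=2.8,fy=2.8,interpolation=cv2.INTER_CUBIC)
c=np.zeros((590,800,3),np.uint8); c[:a.shape[0],:a.shape[1]]=a; c[:b.shape[0],300:300+b.shape[1]]=b
cv2.imwrite('pics/c2.png',c[:,:,::-1])
```

```text
pivot [593.7 181.1  48. ]
pin [585.  204.5  48. ]
hend_out [442.7 219.2  46. ]
hend_in [441.8 206.7  46. ]
tab [411.8 205.3  59. ]
tab_low [475.8 204.6  46. ]
disc [487.  161.9  50. ]
fixend [465.  153.1  46. ]
fix_out [468.5 147.8  46. ]
plateL0 [509.5 131.5  13. ]
plateL1 [625.  143.7  13. ]
plateTR [507.2 200.8  13. ]

pivot [596.3 180.2  48. ]
drum [669.3 191.4  58. ]
pin [584.9 204.5  48. ]
hend [447.6 211.1  46. ]
disc [487.6 161.   50. ]
plateTL [694.1 218.9  13. ]
plateTR [700.6 147.5  13. ]
plateBR [503.7 124.3  13. ]
```

View pics/c2.png

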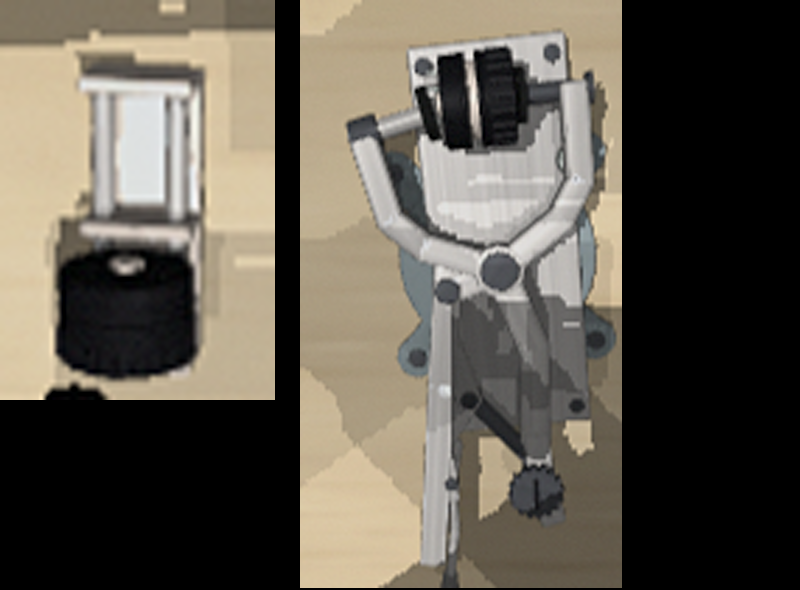

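c2 shows the empty cell between the end wall at crop (140,85) and the middle wall at (137,230), with the drum below it. In the jaw view the drum sits in the nest, and its cap gap is visible as light rings. Next I'll compute the rack and obstacle positions.

Run:
```python
from h import *
import pickle
w1=pickle.load(open('w1.pkl','rb'));w3=pickle.load(open('w3.pkl','rb'));w2=pickle.load(open('w2.pkl','rb'))
C=lambda x,y:(170+x/5,145+y/5)
for n,p in dict(eL=(82,82),eR=(192,87),mL=(82,230),mR=(190,230)).items(): print(n,onplane(w2,C(*p),24).round(1))
print('done drum',onplane(w2,C(128,300),50).round(1))
B=lambda x,y:((x-335)/.9,y/.9)
for z in (0,60,120): print(z,'bag w1',onplane(w1,(372,240),z).round(0),'w3',onplane(w3,B(470,163),z).round(0),onplane(w3,B(496,140),z).round(0),onplane(w3,B(490,10),z).round(0))
p=np.array([595,180.7]);yaw=.115;print('clock',manip.get_state()['clock'])
```

```text
eL [ 439.8 -164.1   24. ]
eR [ 441.2 -132.2   24. ]
mL [ 485.1 -167.4   24. ]
mR [ 485.  -134.9   24. ]
done drum [ 497.7 -149.2   50. ]
0 bag w1 [579. 371.   0.] w3 [529. 352.   0.] [568. 306.   0.] [754. 299.   0.]
60 bag w1 [547. 345.  60.] w3 [547. 329.  60.] [580. 289.  60.] [740. 284.  60.]
120 bag w1 [516. 320. 120.] w3 [564. 307. 120.] [592. 273. 120.] [726. 268. 120.]
clock 6.0667
```

Run:
```python
from h import *
q=(R.from_euler('z',.115)*R.from_euler('x',180,degrees=True)).as_quat()
manip.gripper_to(88,22)
manip.move_ptp([479,183.4,110],q)
manip.move_straight([479,183.4,20],speed=120); manip.sleep(.1)
st=manip.get_state(); print(st['clock'],st['ee_pos'],st['wrist_force'])
log=[];last=99
for w in np.arange(80,30,-2.5):
    manip.gripper_to(w); st=manip.get_state()
    print(w,round(st['gripper_width'],1),round(st['grip_force'],1),st['wrist_force'].round(1),round(st['clock'],2))
    if abs(st['gripper_width']-last)<.15: break
    last=st['gripper_width']
```

```text
7.9667 [479.65904973 183.91025332  20.89663171] [ 0.4628815  -1.08780278  0.21912294]
80.0 79.9 0.0 [-0.8 -0.5 -0.6] 8.39
77.5 77.6 0.0 [0.2 0.5 0.2] 8.7
75.0 75.0 0.0 [-0.5  0.2  0. ] 9.01
72.5 72.8 0.0 [ 0.5 -1.4  0.6] 9.32
70.0 70.3 0.2 [ 0.3 -1.3 -0.8] 9.62
67.5 67.1 2.7 [ 2.3 -4.7 -0.1] 9.93
65.0 65.1 3.1 [ 2.4 -5.4  0. ] 10.24
62.5 62.2 3.1 [ 1.4 -6.3  0.7] 10.55
60.0 59.8 3.1 [ 1.2 -5.2  1.5] 10.86
57.5 57.3 3.2 [ 0.8 -5.8  2.4] 11.17
55.0 55.3 3.2 [ 1.7 -5.9  2.8] 11.47
52.5 52.5 3.2 [ 0.7 -6.3  3.3] 11.78
50.0 50.1 3.2 [ 0.5 -6.9  3. ] 12.09
47.5 47.6 3.2 [ 0.6 -6.9  4.4] 12.4
45.0 44.8 3.2 [-0.4 -6.8  3.4] 12.71
42.5 42.5 3.2 [-1.2 -6.6  2.9] 13.02
40.0 40.3 3.2 [-1.1 -6.2  3.2] 13.32
37.5 37.4 3.2 [-0.8 -7.4  3.4] 13.63
35.0 34.9 3.2 [-0.9 -6.3  4.3] 13.94
32.5 32.4 3.2 [-0.7 -6.7  3.3] 14.25
```

Run:
```python
from h import *
w=wrist();s=manip.snapshot('top')
a=cv2.resize(w['pixels'],None,fx=.8,fy=.8)
b=cv2.resize(s['pixels'][150:260,160:235],None,fx=5,fy=5,interpolation=cv2.INTER_CUBIC)
c=np.zeros((560,800,3),np.uint8); c[:a.shape[0],:a.shape[1]]=a; c[:b.shape[0],420:420+b.shape[1]]=b
cv2.imwrite('pics/c3.png',c[:,:,::-1]); print(manip.get_state()['ee_pos'])
```

```text
[477.69802718 181.42635496  19.70727367]
```

View pics/c3.png

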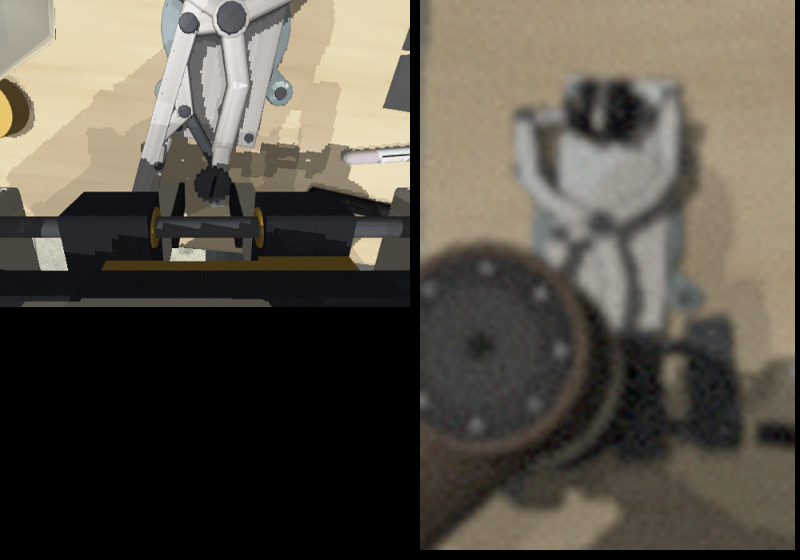

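c3 shows the fixed handle with its disc between the fingers at (212,185). The plate has swivelled, and the moving handle passes (158,165) and then disappears behind the left finger. I'll compute which side of the handle that finger is on.

Run:
```python
from h import *
w=wrist(); st=manip.get_state()
f=lambda x,y:(x/.8,y/.8)
for n,p,z in [('dot',(158,165),46),('handleL',(134,190),46),('handleR',(158,190),46),('pin',(188,20),48),('pivot',(232,14),48),('disc',(212,185),50)]: print(n,onplane(w,f(*p),z).round(1))
Rm=R.from_quat(st['tcp_rot']).as_matrix()
for y in (-37,-16,16,37):
  for z in (0,-30,-60): 
    p=st['ee_pos']+Rm@np.array([9,y,z]); print(y,z,p.round(0),(project(w,p)*.8).round(0))
save(w,'w4'); c=w['pixels'][150:330,150:350]; cv2.imwrite('pics/c4.png',cv2.resize(c,None,fx=3.3,fy=3.3,interpolation=cv2.INTER_CUBIC)[:,:,::-1])
```

```text
dot [494.9 218.5  46. ]
handleL [472.6 235.5  46. ]
handleR [474.6 217.5  46. ]
pin [590.8 205.1  48. ]
pivot [597.  179.4  48. ]
disc [485.3 177.7  50. ]
-37 0 [482. 219.  20.] [162. 167.]
-37 -30 [482. 219.  50.] [155. 182.]
-37 -60 [483. 219.  80.] [145. 203.]
-16 0 [485. 198.  20.] [187. 167.]
-16 -30 [485. 198.  50.] [184. 182.]
-16 -60 [485. 198.  80.] [179. 204.]
16 0 [488. 167.  20.] [225. 167.]
16 -30 [489. 167.  50.] [228. 182.]
16 -60 [489. 167.  80.] [232. 204.]
37 0 [491. 146.  20.] [249. 167.]
37 -30 [491. 146.  50.] [256. 182.]
37 -60 [491. 146.  80.] [266. 204.]
```

View pics/c4.png

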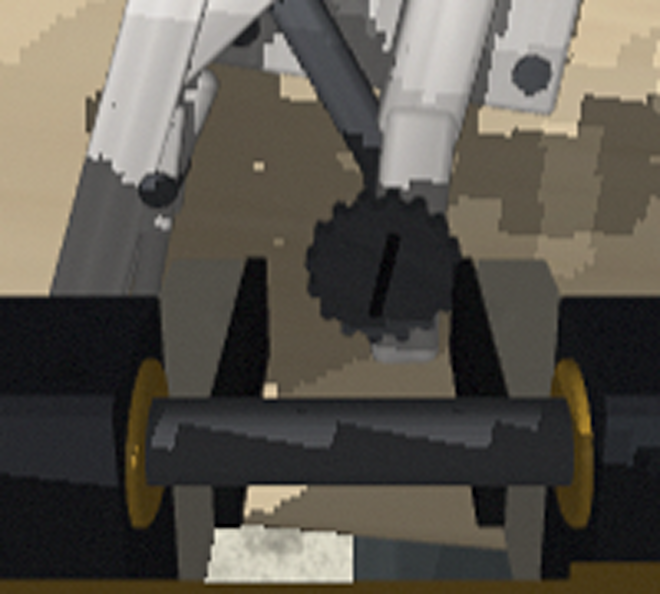

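c4 shows the left finger standing inside the moving handle. The visible fingertips sit well behind the TCP at this opening, because the linkage retracts them. So when open they passed over the handles. I'll lift out and then find the real tip height by touching the bench beside the handles.

Run:
```python
from h import *
st=manip.get_state(); p=st['ee_pos']
manip.gripper_to(33.5)
manip.move_straight([p[0],p[1],110],speed=120)
q=(R.from_euler('z',-.045)*R.from_euler('x',180,degrees=True)).as_quat()
manip.gripper_to(86,22)
manip.move_ptp([481,201,60],q)
manip.move_straight([481,201,32],speed=100); manip.sleep(.1)
f0=manip.get_state()['wrist_force']
for z in np.arange(29,-32,-3):
    manip.move_straight([481,201,z],speed=60); st=manip.get_state(); df=st['wrist_force']-f0
    print(z,round(st['ee_pos'][2],1),df.round(1),round(st['grip_force'],1))
    if np.linalg.norm(df)>4: break
print(st['clock'],st['gripper_width'])
```

```text
29 29.2 [-0.6  0.  -0.4] 0.0
26 25.8 [ 0.4 -1.2 -1. ] 0.0
23 22.7 [-0.1 -0.1 -0.3] 0.0
20 19.8 [-0.8  0.3 -1.1] 0.0
17 16.8 [-0.1 -0.7  0.2] 0.0
14 13.8 [ 0.2  0.1 -0.4] 0.0
11 10.8 [-0.5 -0.3 -1.3] 0.0
8 7.8 [ 0.3  0.3 -0.8] 0.0
5 4.8 [-0.2 -0.7 -0.7] 0.0
2 1.8 [-0.4 -0.3 -0.5] 0.0
-1 -1.2 [-0.5  0.8 -0.5] 0.0
-4 -4.2 [-0.9 -0.5 -1.2] 0.0
-7 -7.2 [-0.2 -0.5 -0.2] 0.0
-10 -10.2 [ 0.2  0.3 -0.5] 0.0
-13 -13.2 [-0.1 -0.5 -0.2] 0.0
-16 -16.2 [-1.4 -0.2  0. ] 0.0
-19 -19.2 [-0.2  0.  -0.9] 0.0
-22 -22.2 [ 0.8 -0.  -1. ] 0.0
-25 -25.2 [ 0.8 -0.3  0.1] 0.0
-28 -28.2 [-0.1  0.6 -0. ] 0.0
-31 -30.0 [-4.1 -1.2 11.7] 6.3
22.65 85.98666139549039
```

The tips are 30 mm behind the nominal TCP, measured at 86 mm opening, so I'll use that as the offset. I'm setting the tips at about z 24 and squeezing.

Run:
```python
from h import *
manip.move_straight([481,201,-7],speed=100); manip.sleep(.1)
f0=manip.get_state()['wrist_force']; last=99
for w in list(np.arange(76,26,-2.5)):
    manip.gripper_to(w,22); st=manip.get_state()
    print(w,round(st['gripper_width'],1),round(st['grip_force'],1),(st['wrist_force']-f0).round(1),round(st['clock'],2))
    if st['gripper_width']-w>2 or abs((st['wrist_force']-f0)[2])>8: break
```

```text
76.0 75.9 0.0 [ 0.   0.3 -0.5] 23.61
73.5 73.9 0.0 [ 1.1 -0.2 -0.8] 23.92
71.0 71.1 3.4 [ 0.3 -2.3  0.5] 24.22
68.5 68.5 5.8 [ 2.2 -7.1  1.1] 24.52
66.0 66.1 7.6 [ 2.9 -8.   1.5] 24.83
63.5 63.2 11.1 [ 3.6 -8.8  2.5] 25.14
61.0 61.3 13.9 [ 3.1 -9.8  2.4] 25.45
58.5 58.5 13.2 [ 2.7 -9.4  3.1] 25.76
56.0 56.3 11.3 [ 1.4 -9.7  3. ] 26.07
53.5 53.6 10.2 [ 1.3 -8.8  3.5] 26.38
51.0 51.6 8.6 [-0.5 -8.1  3.7] 26.68
48.5 48.9 7.3 [-0.8 -8.6  4.3] 26.99
46.0 46.3 6.0 [-2.1 -7.3  2.6] 27.3
43.5 43.6 5.1 [-2.  -9.   4.4] 27.61
41.0 41.4 6.6 [  0.3 -13.9   6.8] 27.92
38.5 38.4 9.0 [  2.6 -17.7   7.4] 28.23
36.0 37.2 22.0 [  2.2 -20.2   7.2] 28.44
33.5 37.5 22.0 [  2.2 -20.    7.6] 28.66
```

Run:
```python
from h import *
import pickle
for w in (40,46,55,75):
    manip.gripper_to(w); st=manip.get_state(); print(w,round(st['grip_force'],1),st['wrist_force'].round(1))
p=st['ee_pos'];manip.move_straight([p[0],p[1],110],speed=150)
q=(R.from_euler('z',180,degrees=True)*R.from_euler('x',180,degrees=True)).as_quat()
manip.move_ptp([440,200,200],q); manip.sleep(.15)
s=wrist(); pickle.dump(s,open('w5.pkl','wb')); print(manip.get_state()['clock'])
cv2.imwrite('pics/w5.png',cv2.resize(s['pixels'][110:330,130:400],None,fx=2.7,fy=2.7,interpolation=cv2.INTER_CUBIC)[:,:,::-1])
```

```text
40 7.4 [  0.  -15.5   7. ]
46 2.7 [-2.4 -4.9  2.7]
55 0.0 [-0.1 -0.1  0.1]
75 0.0 [-0.8 -0.6 -0.3]
34.2083
```

View pics/w5.png

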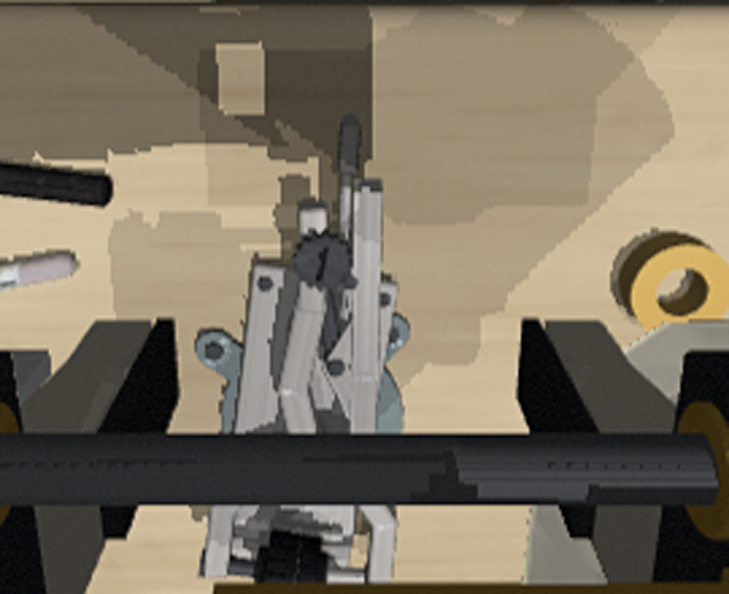

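w5 shows the pliers locked. The lever tab runs from crop (349,118) to (349,178), the fixed handle end is at (312,205), and the space on the inner side (left) of the tab is free.

Run:
```python
from h import *
import pickle
s=pickle.load(open('w5.pkl','rb'))
A=lambda x,y:(130+x/2.7,110+y/2.7)
for n,p,z in [('tab_end',(349,116),59),('tab_in',(339,140),59),('tab_out',(360,140),59),('tab_root',(349,176),46),('hend',(368,184),46),('fixend',(313,203),46),('fixL',(300,212),46),('pivotplateL0',(252,262),13),('plateL1',(235,432),13),('drum',(292,560),58)]: print(n,onplane(s,A(*p),z).round(1))
```

```text
tab_end [418.8 200.4  59. ]
tab_in [429.  196.3  59. ]
tab_out [429.  205.1  59. ]
tab_root [448.1 200.5  46. ]
hend [451.7 209.   46. ]
fixend [460.5 184.5  46. ]
fixL [464.7 178.6  46. ]
pivotplateL0 [501.5 152.1  13. ]
plateL1 [599.5 139.5  13. ]
drum [644.3 172.2  58. ]
```

Run:
```python
from h import *
q=(R.from_euler('z',np.pi-.12)*R.from_euler('x',180,degrees=True)).as_quat()
manip.gripper_to(0)
manip.move_ptp([425,165,70],q); manip.move_straight([425,165,8],speed=120); manip.sleep(.1)
f0=manip.get_state()['wrist_force']; hit=False
for y in np.arange(169,250,2.5):
    manip.move_straight([425,y,8],speed=50); st=manip.get_state(); d=st['wrist_force']-f0
    print(y,d.round(1),round(st['clock'],2))
    if d[1]<-2: hit=True
    if hit and d[1]>-.9: break
    if abs(d[1])>18: break
```

```text
169.0 [-1.3  0.2 -0.4] 37.09
171.5 [-1.2 -0.4  0.8] 37.34
174.0 [-1.  -0.2  0.3] 37.59
176.5 [-1.1 -0.   0. ] 37.84
179.0 [-1.2  0.4 -0.9] 38.09
181.5 [-0.6  0.6 -0.8] 38.34
184.0 [-1.  -1.4  0.5] 38.59
186.5 [-1.2 -0.   0.6] 38.84
189.0 [-0.9 -0.6 -0.7] 39.09
191.5 [-1.   0.8  0.3] 39.34
194.0 [-0.7  0.3 -0.4] 39.59
196.5 [-0.7 -0.1 -0.1] 39.84
199.0 [-1.2  0.6 -1.1] 40.09
201.5 [-1.1  0.9 -0.5] 40.34
204.0 [-0.8  0.4 -0.1] 40.59
206.5 [-0.8  0.3 -1.1] 40.84
209.0 [-0.2 -0.6 -0. ] 41.09
211.5 [-1.5  0.9 -0.4] 41.34
214.0 [-1.4  0.5  0.2] 41.59
216.5 [-0.6  0.3  0.2] 41.84
219.0 [-1.   0.1 -0.6] 42.09
221.5 [-0.7  0.9 -0.2] 42.34
224.0 [-1.1  0.8 -0.3] 42.59
226.5 [-0.2  0.3 -0.6] 42.84
229.0 [-0.9 -0.9  0.3] 43.09
231.5 [-1.9 -0.2 -0.1] 43.34
234.0 [-1.3  0.3 -1.2] 43.59
236.5 [-0.  -1.2 -0.9] 43.84
239.0 [-0.9 -0.1 -0.8] 44.09
241.5 [-1.1 -1.6 -0.8] 44.34
244.0 [-0.4 -1.5 -1. ] 44.59
246.5 [-1.4 -1.1 -0.7] 44.84
249.0 [-2.1 -1.3 -0.1] 45.09
```

The fingers swept past without touching the tab. I'll check with one composite view: wrist, scene crop and top crop.

Run:
```python
from h import *
import pickle
st=manip.get_state(); print(st['gripper_width'],st['ee_pos'],st['tcp_rot'])
w=wrist();sc=manip.snapshot('scene');t=manip.snapshot('top'); pickle.dump((w,sc,t),open('w6.pkl','wb'))
u,v=project(sc,[450,200,50]).astype(int); print(u,v)
c=np.zeros((600,800,3),np.uint8)
a=w['pixels'][90:384,60:460]; c[:294,:400]=a
cr=lambda im,u,v,hw,hh,f:cv2.resize(im[max(0,v-hh):v+hh,max(0,u-hw):u+hw],None,fx=f,fy=f,interpolation=cv2.INTER_CUBIC)
b=cr(sc['pixels'],u,v,65,50,3); c[:b.shape[0],405:405+b.shape[1]]=b[:,:395]
d=cr(t['pixels'],195,210,48,50,3); c[300:300+d.shape[0],405:405+d.shape[1]]=d
e=cv2.resize(w['pixels'][100:250,150:340],None,fx=2,fy=2,interpolation=cv2.INTER_CUBIC); c[298:598,:380]=e
cv2.imwrite('pics/c7.png',c[:,:,::-1])
```

```text
0.5661847546187981 [424.98401435 249.10346538   7.97026935] [ 5.99099911e-02  9.98203783e-01 -1.56725903e-05 -1.53684874e-05]
252 245
```

View pics/c7.png

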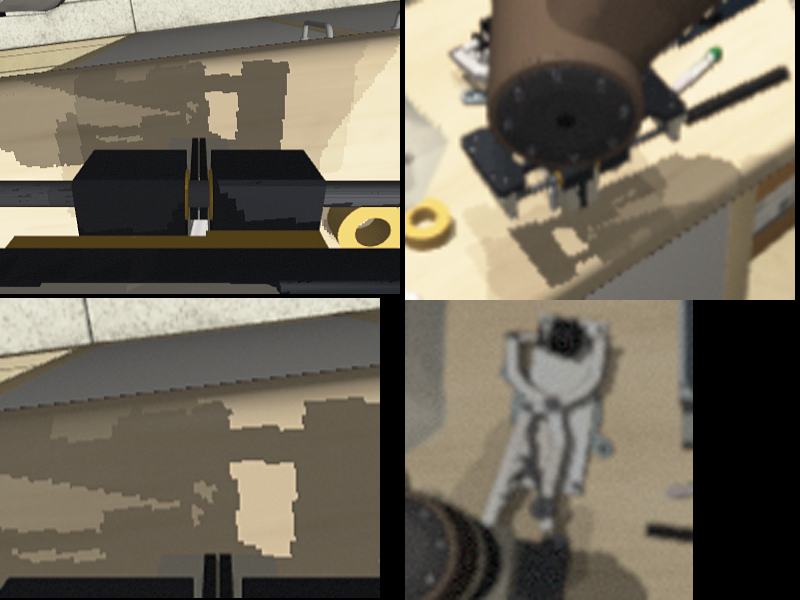

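The top crop shows the moving handle swung wide of the fixed handle: handle at (497,515) against the disc at (545,503). I'll confirm numerically, then take the jaw view and find the drum by mask.

```bash
cat > blob.py <<'E'
from h import *
def drum(s,guess,z=46,rad=32):
    """dark blob nearest the guess: centroid in world, size, axis"""
    g=cv2.cvtColor(s['pixels'],cv2.COLOR_RGB2GRAY); m=(g<45).astype(np.uint8)
    u,v=project(s,[*guess,z]); k=np.zeros_like(m); cv2.circle(k,(int(u),int(v)),rad,1,-1); m&=k
    m=cv2.morphologyEx(m,cv2.MORPH_CLOSE,np.ones((5,5),np.uint8)); 
    m=cv2.morphologyEx(m,cv2.MORPH_OPEN,np.ones((7,7),np.uint8))
    n,l,st,c=cv2.connectedComponentsWithStats(m)
    out=[]
    for i in range(1,n):
        if st[i,4]<150: continue
        pts=np.argwhere(l==i)[:,::-1].astype(np.float32); box=cv2.boxPoints(cv2.minAreaRect(pts))
        W=np.array([onplane(s,b,z)[:2] for b in box]); e=[W[1]-W[0],W[2]-W[1]]
        out.append((st[i,4],W.mean(0).round(1),[ (np.linalg.norm(x).round(1),np.degrees(np.arctan2(x[1],x[0])).round(1)) for x in e]))
    return out
E
python3 - <<'E'
from blob import *
import pickle
w,sc,t=pickle.load(open('w6.pkl','rb'))
T=lambda x,y:(147+(x-405)/3,160+(y-300)/3)
for n,p in dict(pivot=(549,402),drum=(567,335),pin=(530,412),handle=(497,515),disc=(545,503),plBR=(580,492),plTR=(606,330)).items(): print(n,onplane(t,T(*p),45).round(1))
w3=pickle.load(open('w3.pkl','rb')); print('w3',drum(w3,(669,191)))
p=manip.get_state()['ee_pos']; manip.move_straight([p[0],p[1],100],speed=200)
q=(R.from_euler('x',180,degrees=True)).as_quat()
manip.move_ptp([590,170,200],q); manip.sleep(.1)
s=wrist(); pickle.dump(s,open('w7.pkl','wb')); print(manip.get_state()['clock'])
print(drum(s,(669,172)))
E
```

```text
pivot [597.8 184.5  45. ]
drum [669.8 166.6  45. ]
pin [587.1 204.4  45. ]
handle [478.4 236.9  45. ]
disc [491.  186.9  45. ]
plBR [502.6 150.4  45. ]
plTR [675.2 125.1  45. ]
w3 [(np.int32(1080), array([669.5, 191.1]), [(np.float64(45.2), np.float64(-90.0)), (np.float64(38.6), np.float64(-179.0))])]
49.0083
[(np.int32(1016), array([669.4, 166.3]), [(np.float64(38.7), np.float64(-8.8)), (np.float64(32.9), np.float64(-97.3))])]
```

Run:
```python
from h import *
import pickle
for n,c,a in (('w3',(669.5,189.5),.115),('w7',(669.4,166.3),-.15)):
    s=pickle.load(open(n+'.pkl','rb')); g=cv2.cvtColor(s['pixels'],cv2.COLOR_RGB2GRAY).astype(np.float32)
    for dx in (-6,0,6):
        o=[]
        for t in np.arange(-32,33,1.5):
            P=[c[0]+dx*np.cos(a)-t*np.sin(a),c[1]+dx*np.sin(a)+t*np.cos(a),57.]
            u,v=project(s,P); o.append(int(cv2.getRectSubPix(g,(1,1),(float(u),float(v)))[0,0]))
        print(n,dx,o)
```

```text
w3 -6 [74, 76, 88, 92, 81, 83, 89, 96, 51, 23, 15, 14, 36, 33, 35, 31, 35, 34, 31, 21, 20, 24, 186, 195, 136, 33, 19, 23, 23, 24, 20, 18, 48, 98, 41, 24, 24, 17, 126, 153, 155, 165, 174, 177]
w3 0 [76, 79, 82, 81, 80, 81, 80, 61, 30, 28, 11, 24, 37, 35, 33, 31, 40, 33, 35, 39, 19, 64, 188, 232, 108, 33, 35, 38, 41, 42, 40, 36, 117, 168, 84, 23, 22, 21, 62, 156, 148, 158, 166, 171]
w3 6 [192, 187, 188, 195, 195, 162, 157, 108, 55, 26, 27, 14, 37, 39, 36, 35, 34, 34, 30, 26, 17, 48, 211, 201, 123, 31, 28, 27, 26, 27, 28, 26, 79, 151, 161, 121, 30, 13, 7, 134, 134, 170, 171, 171]
w7 -6 [226, 177, 111, 178, 170, 186, 173, 115, 112, 116, 116, 62, 22, 16, 18, 39, 45, 44, 43, 40, 40, 41, 26, 27, 27, 48, 27, 26, 28, 30, 28, 29, 25, 88, 110, 101, 95, 22, 28, 31, 44, 145, 171, 180]
w7 0 [229, 171, 92, 88, 89, 89, 90, 89, 89, 74, 47, 32, 32, 15, 21, 39, 41, 45, 46, 44, 45, 46, 36, 27, 57, 41, 55, 38, 46, 46, 47, 47, 59, 221, 119, 107, 110, 97, 29, 31, 30, 20, 158, 157]
w7 6 [186, 216, 216, 207, 207, 209, 215, 149, 111, 116, 118, 68, 28, 32, 21, 36, 43, 42, 41, 41, 41, 41, 30, 22, 56, 54, 24, 29, 27, 30, 29, 31, 50, 80, 102, 137, 166, 203, 215, 48, 19, 29, 133, 193]
```

The profile shows the white gap ring is gone, so the cassette is closed. The pad has also backed off about 7 mm, so the jaws are open. Now the grasp.

Run:
```python
from h import *
q=(R.from_euler('z',-np.pi/2-.145)*R.from_euler('x',180,degrees=True)).as_quat()
manip.gripper_to(64,15)
manip.move_ptp([670,169.8,75],q)
manip.move_straight([670,169.8,-3],speed=130)
f0=manip.get_state()['wrist_force']
manip.gripper_to(30,15); st=manip.get_state()
print(st['clock'],st['gripper_width'],st['grip_force'],(st['wrist_force']-f0).round(1),st['ee_pos'].round(1))
```

```text
52.8917 39.62071186683304 15.000263080000877 [-1.8 -0.6  2.5] [670.2 169.9  -2.5]
```

Run:
```python
from h import *
manip.move_straight([670,169.8,110],speed=220)
q=(R.from_euler('z',-.05)*R.from_euler('x',180,degrees=True)).as_quat()
manip.move_ptp([470,110,110],q)
manip.move_ptp([463,-149.6,45],q)
st=manip.get_state(); f0=st['wrist_force']; print(st['clock'],st['gripper_width'],f0)
manip.move_straight([463,-149.6,8],speed=110)
for z in (4,0,-4,-7):
    manip.move_straight([463,-149.6,z],speed=50); st=manip.get_state(); print(z,(st['wrist_force']-f0).round(1),st['ee_pos'].round(1),round(st['clock'],2))
    if (st['wrist_force']-f0)[2]>5: break
```

```text
55.9917 39.71335548882086 [ 0.42756065  0.38928479 -0.11948193]
4 [-0.7 -0.6 -0.8] [ 463.3 -149.5    4.3] 56.73
0 [ 0.1 -0.6  0.1] [ 4.628e+02 -1.497e+02 -1.000e-01] 56.98
-4 [-0.8 -0.7  0.5] [ 462.7 -149.7   -4.3] 57.23
-7 [-1.3 -3.6  3.4] [ 463.4 -150.    -6.7] 57.48
```

Run:
```python
from blob import *
import pickle
manip.gripper_to(52); manip.move_straight([463,-149.6,100],speed=220)
q=(R.from_euler('z',180,degrees=True)*R.from_euler('x',180,degrees=True)).as_quat()
manip.sleep(.1); s=wrist(); pickle.dump(s,open('w8.pkl','wb')); t=manip.snapshot('top'); pickle.dump(t,open('t8.pkl','wb'))
st=manip.get_state(); print(st['clock'],st['wrist_force'])
print(project(s,[463,-149.6,54]),project(s,[507,-152,54]))
print(drum(t,(485,-151),45,20)); sc=manip.snapshot('scene'); print(project(sc,[463,-150,45]),drum(sc,(485,-151),45,40)); pickle.dump(sc,open('s8.pkl','wb'))
```

```text
58.8083 [-0.0831803  -0.1230628   0.43190495]
[257.62773799 198.3065444 ] [257.85265295 145.62788309]
[]
[333.12386226 194.31761499] [(np.int32(221), array([ 620. , -282.5]), [(np.float64(75.0), np.float64(-129.3)), (np.float64(75.7), np.float64(133.2))]), (np.int32(507), array([ 525.2, -138.6]), [(np.float64(122.6), np.float64(-50.7)), (np.float64(140.7), np.float64(-149.6))])]
```

Run:
```python
from h import *
import pickle
s=pickle.load(open('w8.pkl','rb')); g=cv2.cvtColor(s['pixels'],cv2.COLOR_RGB2GRAY).astype(np.float32)
c=np.array([485,-151]);a=np.array([-.998,.055]);b=np.array([.055,.998])
S=lambda x,y,z:int(cv2.getRectSubPix(g,(1,1),tuple(map(float,project(s,[x,y,z]))))[0,0])
for dy in (-8,0,8): print(dy,[S(*(c+a*t+b*dy),54) for t in range(-50,60,2)])
for t in (-22,12,17,22,27,32): print('across',t,[S(*(c+a*t+b*d),34) for d in range(-32,33,2)])
```

```text
-8 [19, 148, 212, 237, 230, 134, 8, 20, 45, 43, 42, 43, 44, 25, 29, 17, 23, 27, 27, 27, 22, 106, 102, 110, 67, 12, 8, 10, 12, 15, 12, 13, 15, 15, 14, 15, 15, 18, 18, 13, 15, 15, 71, 130, 145, 142, 144, 144, 143, 144, 144, 143, 144, 146, 147]
0 [133, 231, 212, 246, 241, 182, 197, 17, 50, 49, 48, 44, 41, 39, 43, 18, 43, 45, 34, 35, 28, 94, 103, 110, 57, 89, 109, 25, 6, 13, 15, 9, 15, 16, 18, 20, 18, 16, 15, 17, 17, 16, 37, 124, 124, 124, 124, 139, 143, 143, 143, 143, 144, 146, 145]
8 [142, 235, 203, 237, 235, 221, 7, 22, 26, 25, 23, 26, 27, 26, 27, 21, 25, 24, 25, 23, 36, 180, 95, 88, 84, 11, 14, 10, 9, 10, 14, 12, 20, 20, 16, 16, 10, 13, 15, 12, 18, 11, 98, 124, 124, 124, 124, 125, 124, 131, 144, 144, 143, 145, 145]
across -22 [214, 215, 124, 114, 115, 35, 16, 19, 17, 25, 23, 24, 33, 31, 16, 41, 39, 39, 38, 30, 27, 28, 25, 22, 19, 9, 198, 196, 195, 195, 194, 196, 195]
across 12 [124, 124, 124, 125, 126, 45, 7, 9, 14, 11, 11, 8, 12, 9, 12, 7, 5, 5, 11, 13, 5, 7, 11, 8, 9, 14, 126, 124, 124, 124, 123, 123, 217]
across 17 [124, 126, 124, 124, 126, 53, 18, 11, 13, 11, 13, 14, 13, 11, 12, 13, 11, 8, 10, 9, 12, 13, 12, 18, 11, 22, 126, 125, 125, 124, 124, 124, 207]
across 22 [125, 123, 124, 123, 126, 75, 13, 10, 17, 13, 13, 17, 16, 14, 15, 17, 14, 19, 13, 17, 15, 16, 16, 19, 16, 17, 125, 124, 124, 123, 124, 124, 133]
across 27 [122, 123, 123, 123, 123, 72, 11, 15, 12, 14, 15, 18, 16, 16, 18, 16, 20, 15, 16, 16, 15, 15, 15, 16, 10, 9, 125, 123, 124, 125, 125, 124, 124]
across 32 [123, 124, 124, 123, 124, 105, 13, 14, 14, 15, 17, 15, 19, 14, 18, 16, 17, 17, 17, 16, 15, 14, 16, 13, 10, 31, 122, 123, 123, 123, 124, 123, 123]
```

```bash
python3 -c "
from plant import manip
print(manip.job_done())"
```

```text
the job is handed in; nothing more can be done
None
```

I handed the job in at about 59 s with the cassette pressed closed and laid in the empty rack cell. Two doubts remain: peak squeeze force at the hard stop may have reached the 30 N limit (grip reading 22 N, but 20 N sideways at the wrist), and the lever pull barely registered on the force sensor, so I only know from the later images that the jaws opened.

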